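Fit the keyed filter head on the vacuum station and hold it home

TASK

Get the vacuum filter station ready to draw: first let air in by twisting its spring-return vent knob clockwise fully to its stop, then let go of it so that it is back at rest. Then set the loose filter head upright over the station's spigot, turn it by its knurled collar under a light push until its hidden keyways drop over the pins, and push it fully home against its sprung seal. Finish while still gripping the collar and holding the head pushed home, as one does until the vacuum takes over, and leave the other things on the bench where they stand.

Things in the scene. Friction and masses are not known exactly. Their poses are not given: they have to be found in the camera images.
- station: The vacuum filter station: a grey box 104 x 224 x 60 mm (x, y, z) fixed on the bench, a round gauge on its -x side; origin under its middle, z up. On its top stand the vent knob, 60 mm to -y of the middle, and the filter port with its spigot, 60 mm to +y. Its angle on the bench varies.
- knob_grip (a point): The black vent knob: a point on its upright axis, 12 mm below the top of its bar handle. The bar is 44 mm long, 13 mm thick, with 35 mm of free height above a round foot (21 mm radius, top 23 mm below this point). The frame is the station's and does not turn with the knob; at rest the bar lies along its x axis.
- vent_knob (a joint): Turn of the vent knob, rad: 0 at rest, grows clockwise seen from above, stop at 1.2. A spring turns it back to 0 when let go (about 0.02 N m at rest, 0.12 N m at the stop).
- port_seat (a point): The filter port: the point on the spigot's upright axis, level with the fixed steel shoulder (72 mm across, 72 mm above the bench) on which the head's lower rim stands when fully home. The spigot is 34 mm in diameter; its top is 27 mm above this point, with a 5 mm high cone to lead the head on. On the shoulder lies the sprung seal. z up; axes as the station's.
- seal_top (a point): Centre of the top of the black rubber seal ring at rest, 4 mm above port_seat; fixed to the station, it does not follow the seal. The ring (27 mm outer radius) sinks flush with the shoulder when pushed, about 5 N to start and 10 N when flush, and lifts the head 4 mm again when the push is gone.
- pin_top (a point): Point on the spigot's axis level with the tops of its three pins, 15 mm above port_seat. The pins are round, 6 mm thick, 120 degrees apart, and round-ended, stand out from the spigot to 22 mm from the axis. At what angle they stand differs from start to start and is not told by this frame (its axes are the station's).
- head_collar (a point): The loose filter head: centre of its black knurled collar, on the axis, where it is gripped. The collar is 57 mm in diameter and 22 mm high. Below it is an aluminium skirt 53 mm in diameter, 30 mm long; above it a short nipple, its top 23 mm above this point. About 0.25 kg; it starts upright on the bench. z along its axis, up.
- head_foot (a point): Centre of the head's open lower rim, 41 mm below head_collar. The skirt's bore is 37 mm wide, 30 mm deep, with three keyways 10 mm wide, 120 degrees apart, along its whole length; nothing outside shows where. On the spigot the head first stands on the pin tops; turned either way under a light push, it drops within a third of a turn (play about 0.1 rad either side).
- beaker: Small empty glass beaker, 51 mm wide, 52 mm high; origin under its centre. Bystander.
- vial: Small capped glass vial, 23 mm wide, 51 mm high; origin under its centre. Bystander.
- flask: Small conical flask, 69 mm wide, 118 mm high, behind the station; origin under its centre. Bystander.
- jar: White plastic jar, 69 mm wide, 134 mm high; origin under its centre. Bystander.
- timer: Small lab timer standing behind the station, 24 x 64 x 52 mm; origin under its centre. Bystander.
- tip_box: Green pipette tip box, 71 x 115 x 52 mm, front right; origin under its centre. Bystander.
- pipette: White micropipette lying at the left, about 300 mm long; origin under its middle. Bystander.
There are look-alikes about, which are no part of the job. Leave any yellow look-alike of the part that bears head_collar alone.

How it is judged:
By the outcome, as a careful person would: the job done as asked, in the order asked, and still so for the second after the job is handed in, while the arm keeps its last pose, push and grip.
It also fails if it takes over 67 s, if anything falls off the work surface, if the arm or the gripper's body presses on something with over 40 N, if the wrist force passes 120 N, or if a joint passes its speed limit or range.

ROBOT

A 7-joint arm with a two-finger parallel gripper is mounted at the origin on a cart in front of the work surface, level with it; the furniture and walls round the work are solid. World frame = base frame: x ahead of the robot, y to its left, z up, the work surface at z = 0. Lengths are in m, angles in degrees, forces in N, time in s.
With the tool pointing down it reaches from about 0.425 to 1.025 m from the base axis. Payload 9.4 kg.
Tool frame: the origin (TCP) lies on the centre line of the jaws, within the pads' length; the fingertips stand 22 mm ahead of it and the grasp point (between the pads) lies 3 mm ahead of it; z points along the fingers, y is the line along which they close (so a half turn about z gives the same grasp; the last joint's range is limited). The gripper opens to 93 mm and grips with 3 to 60 N. Pads are 15 mm wide; open, the fingers measure 128 mm over their backs; the gripper's body (75 mm by 188 mm) begins 65 mm behind the grasp point.
Start: joints at [-78.65, 34.337, -0.143, 91.639, 0.103, 54.024, -4.572], TCP at [0.197, 0.698, 0.241] pointing down, gripper open.
Joint ranges: [-147.43, 147.43], [-19.82, 112.94], [-74.19, 73.91], [6.32, 146.72], [-59.91, 239.91], [6.04, 106.73], [-150.56, 150.56]. Speed limits (degrees/s): [127.2, 127.2, 172.46, 172.46, 180, 180, 180].

INTERFACE

Orientations are given as a 3x3 rotation matrix whose columns are the frame's x, y, z axes.
In Python, from plant import arm, vision gives the robot as it stands.
- The arm moves only by the tool jog_arm, never from a script. Its argument "motion" is text: rows parted by semicolons, each of 4 numbers parted by spaces: the shift along the tool's x, y, z in m, then the turn about the tool's z in rad. In form: x y z spin; .... A call has exactly 8 rows; each row shifts and turns the commanded pose from where the row before left it, along the tool's axes as they then stand; what a row does not reach is not made up. A row lasts 1/10 s, in which the tool goes at most 50 mm and 8.59 degrees, less where a joint would pass 70% of its speed; a pose out of reach is approached as far as the arm can. A call with a gripper value outside its range is refused whole. "fingers" is the opening in per cent of the stroke, from 0 (shut) to 100 (fully open), set as the call begins (left out, the last holds). The fingers move at their own pace and stop on an object; "squeeze" is the grip in N (left out, the last holds). Time passes only in rows, so rows that do not move let the fingers close, or fill a call up. It gives the time, the measured TCP pose, the force, the opening and the grip force at its end, in the units of the state.
- arm.sense(): the state, without advancing time (a new reading comes with each control period).
- vision.get_image(name): name is "scene" or "top"; returns a dict with "image" (480x640x3 uint8, red, green, blue), "camera_matrix" (3x3 intrinsics, pixels), "R" (3x3) and "t" (3): a world point X has camera coordinates R X + t. Camera axes: x right, y down, z forward; pixel columns grow to the right and rows downward; lengths in m; the calibration is good to about 2 mm. A picture is of the moment at which its call begins. There is no depth.
- arm.hand_in(): hands the job in; it is judged then, once.
Trained networks look in the newest picture that a camera, given by its name, has taken for a name from the list of things; names that differ only in an ending like _2 or _b are one class to them, and where a whole thing is asked for, a point or a joint stands for the part that bears it (a point fixed in the world has none). Each returns a list of dicts, best first, with "score" (0 to 1); they miss things now and then, are a little off and sometimes report something else, mostly with a low value. They report only what shows in the picture. A call takes as long as a camera call. They do not tell look-alikes from the thing itself.
- vision.masks_of(name, camera): "region" (480x640 bool, what is visible of it) and "box" ([left, top, right, bottom] in pixels, round what is visible of it).
The state is a dict: "time": time; "qpos": joint angles; "joint_velocities": joint speeds; "tau": joint torques, N m; "ee_pos": TCP position; "tcp_rot": TCP orientation; "wrist_force": force on the tool from outside, world axes, zero at the start; "torque": the same for the moment, N m; "finger_gap": finger opening in m; "finger_force": force on a finger pad.
Only numpy, scipy, OpenCV 4.12 (cv2) and the standard library are available. Lean on these libraries where they do the work, as an engineer would, in place of code of your own. Each camera call takes 0.05 s, during which the arm holds its last target. There are 200 camera calls.

## Working session

There is one attempt and no reset: what is moved stays moved. The work goes in short steps, Python scripts to look and compute and a tool call to move; the robot and the scene stay as the last step left them, time stands still between calls to the robot, and variables do not carry over. Pictures are saved under pics/ and viewed, at most 10 in all, crops included, and the job is handed in when it is done.

Besides the shell and the picture viewer there is one more tool, called as name(argument=value, ...) on one line, values as JSON. jog_arm: Moves the arm, as the interface text tells. Its arguments: {"type":"object","properties":{"motion":{"type":"string"},"fingers":{"type":"number"},"squeeze":{"type":"number"}},"required":["motion"]}

```bash
mkdir -p pics; cat > h.py <<'E'
from plant import arm, vision
import numpy as np, cv2
def img(n,f=None):
    d=vision.get_image(n)
    if f: cv2.imwrite('pics/'+f,d['image'][:,:,::-1])
    return d
def proj(d,X):
    c=np.array(d['R'])@np.array(X)+np.array(d['t']); p=np.array(d['camera_matrix'])@c; return p[:2]/p[2]
def back(d,uv,z):
    R=np.array(d['R']);t=np.array(d['t']);o=-R.T@t
    r=R.T@np.linalg.inv(d['camera_matrix'])@np.array([uv[0],uv[1],1.]); return o+r*(z-o[2])/r[2]
E
python3 - <<'E'
from h import *
for c in ['scene','top']:
    d=img(c,c+'1.png'); R=np.array(d['R']);print(c,-R.T@d['t'],d['camera_matrix'][0][0]);print(R.round(2).tolist())
    for n in ['station','knob_grip','head_collar','beaker','vial','flask','jar','timer','tip_box']:
        for m in vision.masks_of(n,c)[:3]:
            ys,xs=np.nonzero(m['region'])
            if len(xs): print(n,round(m['score'],2),m['box'],xs.mean().round(1),ys.mean().round(1),len(xs))
print(arm.sense())
E
```

```text
scene [-0.25805763 -0.89072189  0.75349041] 510.5234952445818
[[0.77, -0.63, 0.02], [-0.28, -0.38, -0.88], [0.57, 0.68, -0.47]]
station 0.82 [318.4, 252.7, 390.4, 309.0] 356.4 281.8 2425
knob_grip 0.81 [318.2, 254.2, 392.2, 313.2] 356.0 281.9 2473
head_collar 0.79 [274.9, 233.1, 290.5, 255.9] 282.5 244.8 337
head_collar 0.71 [253.5, 221.7, 272.1, 246.4] 261.5 233.9 370
head_collar 0.59 [212.4, 223.1, 237.1, 246.1] 224.4 235.2 389
beaker 0.87 [402.2, 309.7, 425.7, 335.7] 413.5 323.6 534
vial 0.69 [337.3, 311.4, 348.1, 337.3] 340.6 324.2 214
flask 0.6 [356.4, 206.7, 376.6, 251.1] 364.8 231.1 566
jar 0.86 [314.6, 189.0, 338.0, 236.2] 324.3 210.5 852
timer 0.6 [400.3, 258.0, 425.6, 282.9] 411.1 270.3 375
tip_box 0.78 [394.2, 363.3, 458.9, 419.7] 424.7 388.4 2325
tip_box 0.35 [321.2, 254.6, 390.9, 310.1] 356.0 281.8 2520
top [0.35239567 0.05896927 1.41116614] 457.2216496828818
[[-0.03, -1.0, -0.0], [-0.99, 0.03, -0.14], [0.14, 0.0, -0.99]]
station 0.69 [309.9, 211.0, 391.5, 254.9] 354.8 236.7 2164
station 0.49 [128.9, 248.7, 198.3, 314.5] 156.5 287.9 1031
knob_grip 0.63 [308.5, 211.2, 388
[... 678 characters left out ...]
974]), 'joint_velocities': array([-0.0329382 , -0.0206207 ,  0.04206644, -0.04293499, -0.05937289,
       -0.0087528 ,  0.0885621 ]), 'tau': array([ 1.28771571e-03, -7.64853358e+01,  1.49691682e+00, -2.52718270e+01,
       -5.23462705e-02,  1.03921350e-02,  4.20846095e-05]), 'ee_pos': array([0.19671745, 0.69781113, 0.24059269]), 'tcp_rot': array([[-9.62478582e-01,  2.71357657e-01,  1.81260977e-05],
       [ 2.71357657e-01,  9.62478582e-01, -3.64228655e-05],
       [-2.73296043e-05, -3.01375726e-05, -9.99999999e-01]]), 'wrist_force': array([ 0.41880772, -0.05131843,  0.15484716]), 'torque': array([ 0.02425407,  0.02504583, -0.00429647]), 'finger_force': 0.0, 'finger_gap': 0.09283930501853477}
```

```bash
python3 - <<'E'
import cv2
a=cv2.imread('pics/scene1.png');b=cv2.imread('pics/top1.png')
cv2.imwrite('pics/sc.png',cv2.resize(a[180:430,190:470],None,fx=2.8,fy=2.4*2.8/2.8,interpolation=cv2.INTER_CUBIC)[:600,:800])
cv2.imwrite('pics/tc.png',cv2.resize(b[130:330,200:466],None,fx=3,fy=3,interpolation=cv2.INTER_CUBIC)[:600,:800])
E
```

```text
(no output)
```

View pics/sc.png

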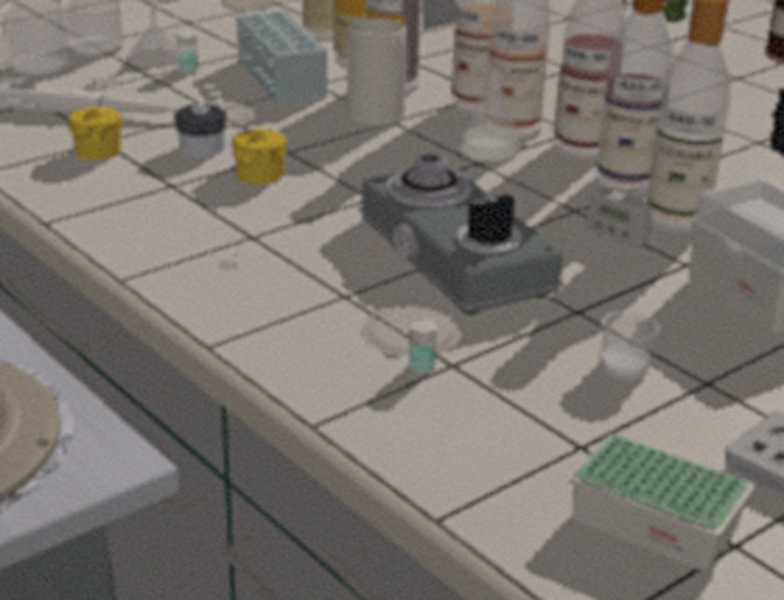

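View pics/tc.png

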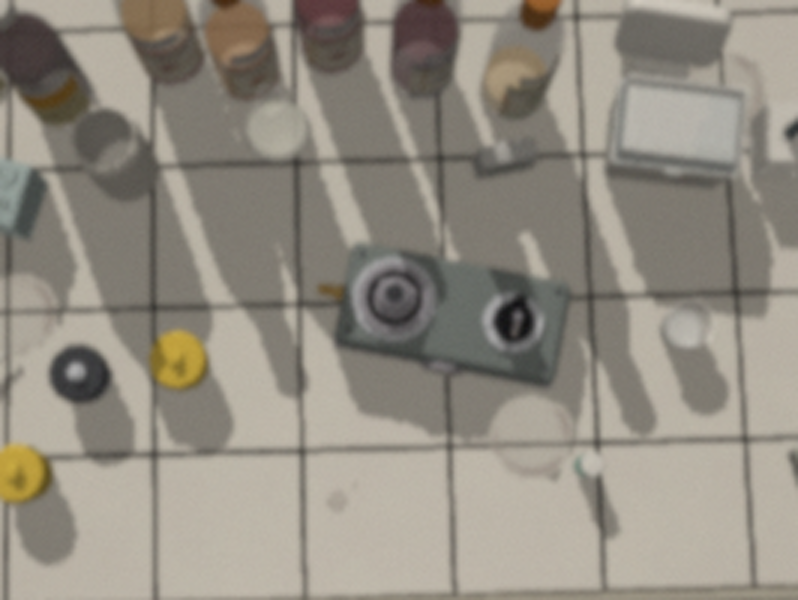

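The black head is at scene (261,234) and top (227,254). The two yellow look-alikes are at scene (224,235) and (282,245). Only the black-collared head with the aluminium skirt fits the description, and these enlarged crops confirm it. The port is at top (331,229) and the knob at top (372,237).

```bash
python3 - <<'E'
from h import *
d=img('top');s=img('scene');g=cv2.cvtColor(d['image'],cv2.COLOR_RGB2GRAY).astype(int)
def blob(x0,y0,x1,y1,th):
    m=np.uint8(g[y0:y1,x0:x1]<th)*255
    c=max(cv2.findContours(m,0,1)[0],key=cv2.contourArea); h=cv2.convexHull(c)
    (e,ax,an)=cv2.minAreaRect(h); (cc,r)=cv2.minEnclosingCircle(h)
    print(cv2.contourArea(c),np.add(e,(x0,y0)),ax,an,np.add(cc,(x0,y0)),r); return np.add(cc,(x0,y0))
c=blob(214,240,244,265,62); print('head',back(d,c,.05))
k=blob(355,222,385,252,50); print('knob',back(d,k,.1))
for z in(.09,.1,.11):
  X=back(d,k,z);print(z,X,proj(s,X))
P=back(d,(331,228.7),.074);K=back(d,(372.3,236.7),.1);print(P,K,P-K,np.linalg.norm((P-K)[:2]))
C=[back(d,(200+u/3,130+v/3),.06) for u,v in[(357,245),(570,285),(548,383),(338,345)]];print(np.round(C,3),np.mean(C,0))
for a,b in((0,1),(3,2)): v=C[a]-C[b];print(np.degrees(np.arctan2(-v[0],v[1])),np.linalg.norm(v))
E
```

```text
79.5 [227. 255.] (14.0, 16.0) 90.0 [226.83858299 254.91732311] 8.42306137084961
head [0.49197152 0.34120379 0.05      ]
99.5 [371.  235.5] (13.0, 10.0) 90.0 [371.  235.5] 7.159010887145996
knob [ 0.53194186 -0.08654096  0.1       ]
0.09 [ 0.53331122 -0.08765074  0.09      ] [365.36337435 269.04686464]
0.1 [ 0.53194186 -0.08654096  0.1       ] [364.89091992 265.65076968]
0.11 [ 0.53057249 -0.08543118  0.11      ] [364.41503372 262.23000641]
[0.55903671 0.02797791 0.074     ] [ 0.52833616 -0.09015204  0.1       ] [ 0.03070055  0.11812995 -0.026     ] 0.12205412488027582
[[ 0.614  0.062  0.06 ]
 [ 0.568 -0.149  0.06 ]
 [ 0.47  -0.123  0.06 ]
 [ 0.514  0.084  0.06 ]] [ 0.54134747 -0.03150725  0.06      ]
-12.390128030987533 0.21629547182297423
-11.88070672740059 0.21089950753788997
```

jog_arm(motion="-0.036 -0.015 0 0;-0.036 -0.015 0 0;-0.036 -0.015 0 0;-0.036 -0.015 0 0;-0.036 -0.015 0 0;-0.036 -0.015 0 0;-0.036 -0.015 0 0;-0.036 -0.015 0 0", fingers=65)

```text
time: 1.9
ee_pos: [0.4425, 0.5031, 0.2408]
tcp_rot: [[-0.962, 0.271, 0.0], [0.271, 0.962, 0.0], [-0.0, 0.0, -1.0]]
wrist_force: [-0.0, 0.1, -0.2]
finger_gap: 0.0605
finger_force: 0.0
```

jog_arm(motion="-0.022 -0.033 0 0;-0.022 -0.033 0 0;-0.022 -0.033 0 0;-0.022 -0.033 0 0;-0.022 -0.033 0 0;-0.022 -0.033 0 0;-0.022 -0.033 0 0;-0.022 -0.033 0 0")

```text
time: 2.7
ee_pos: [0.5396, 0.2008, 0.2409]
tcp_rot: [[-0.962, 0.271, 0.001], [0.271, 0.962, 0.0], [-0.0, 0.0, -1.0]]
wrist_force: [0.3, 0.4, 0.1]
finger_gap: 0.0605
finger_force: 0.0
```

jog_arm(motion="-0.0076 -0.035 0.005 0;-0.0076 -0.035 0.005 0;-0.0076 -0.035 0.005 0;-0.0076 -0.035 0.005 0;-0.0076 -0.035 0.005 0;-0.0076 -0.035 0.005 0;-0.0076 -0.035 0.005 0;-0.0076 -0.035 0.005 -0.048")

```text
time: 3.5
ee_pos: [0.5217, -0.0851, 0.2007]
tcp_rot: [[-0.975, 0.224, 0.001], [0.224, 0.975, -0.0], [-0.001, 0.0, -1.0]]
wrist_force: [0.7, -0.3, 0.1]
finger_gap: 0.0603
finger_force: 0.0
```

```bash
python3 - <<'E'
from h import *
print(arm.sense()['ee_pos'])
d=img('scene');c=d['image'][200:320,300:460,::-1].copy()
c=cv2.resize(c,None,fx=5,fy=5,interpolation=cv2.INTER_CUBIC)
yx=np.array([.225,.974,0]);xx=np.array([.974,-.225,0])
def dot(X,col):
    p=(proj(d,X)-(300,200)+.5)*5; cv2.circle(c,tuple(int(v) for v in p),3,col,-1)
C=np.array([.543,-.031,0])
for a in(-1,1):
  for b in(-1,1): dot(C+a*.052*xx+b*.112*yx+[0,0,.06],(0,0,255))
K=C-.06*yx
for a in(-1,1): dot(K+[0,0,.103]+a*.022*xx,(0,255,0))
P=C+.06*yx; dot(P+[0,0,.099],(255,0,255))
for t in np.linspace(0,6.28,12): dot(P+[.036*np.cos(t),.036*np.sin(t),.072],(255,255,0))
cv2.imwrite('pics/s2.png',c)
E
```

```text
[ 0.5216557  -0.0850619   0.20067983]
```

View pics/s2.png

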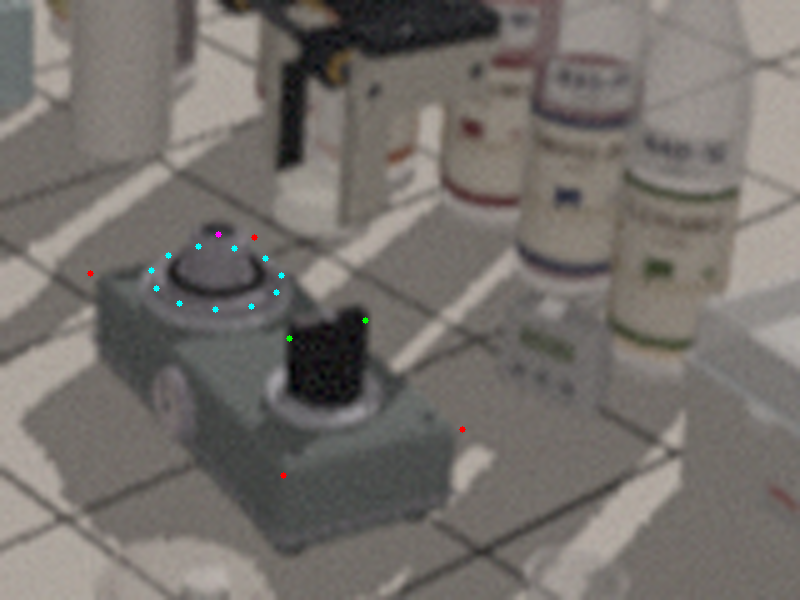

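The red, green and cyan model dots lie within about 3 mm of the station's edges, the knob bar at (325,350) and the port at (216,278), so I'm going down onto the knob.

jog_arm(motion="-0.0044 -0.0013 0.01 0;-0.0044 -0.0013 0.01 0;0 0 0.015 0;0 0 0.015 0;0 0 0.015 0;0 0 0.015 0;0 0 0.015 0;0 0 0.008 0")

```text
time: 4.35
ee_pos: [0.5297, -0.0865, 0.0959]
tcp_rot: [[-0.975, 0.223, -0.001], [0.223, 0.975, 0.001], [0.002, 0.0, -1.0]]
wrist_force: [-0.0, 0.6, 0.0]
finger_gap: 0.0605
finger_force: 0.0
```

jog_arm(motion="0 0 0 0;0 0 0 0;0 0 0 0;0 0 0 0;0 0 0 0;0 0 0 0;0 0 0 0;0 0 0 0", fingers=0, squeeze=15)

```text
time: 5.15
ee_pos: [0.5297, -0.0889, 0.0979]
tcp_rot: [[-0.974, 0.225, 0.0], [0.225, 0.974, -0.001], [-0.0, -0.001, -1.0]]
wrist_force: [-1.5, -2.3, 4.3]
finger_gap: 0.0129
finger_force: 15.0
```

jog_arm(motion="0 -0.0005 0 0.14;0 0 0 0.14;0 0 0 0.14;0 0 0 0.14;0 0 0 0.14;0 0 0 0.14;0 0 0 0.14;0 0 0 0.14", squeeze=25)

```text
time: 5.95
ee_pos: [0.5295, -0.0891, 0.098]
tcp_rot: [[-0.216, 0.976, 0.0], [0.976, 0.216, -0.0], [-0.0, 0.0, -1.0]]
wrist_force: [-1.6, -2.8, 4.1]
finger_gap: 0.0128
finger_force: 25.0
```

jog_arm(motion="0 0 0 0.06;0 0 0 0.04;0 0 0 0.03;0 0 0 0;0 0 0 0;0 0 0 0;0 0 0 0;0 0 0 0")

```text
time: 6.75
ee_pos: [0.5294, -0.089, 0.0979]
tcp_rot: [[-0.095, 0.995, 0.0], [0.995, 0.095, -0.0], [-0.0, 0.0, -1.0]]
wrist_force: [-1.4, -1.5, 5.4]
finger_gap: 0.0131
finger_force: 25.9
```

```bash
python3 - <<'E'
from h import *
s=arm.sense();print(s['time'],s['wrist_force'],s['torque'],s['qpos'],s['finger_gap'],s['ee_pos'],np.degrees(np.arctan2(s['tcp_rot'][1,1],s['tcp_rot'][0,1])))
E
```

```text
6.75 [-1.42532928 -1.5190099   5.44854224] [-0.55818647  0.48592413  0.55378329] [ -9.085527    35.16834602  18.42228996 123.82484939 -25.8628552
  24.61345578  35.39006841] 0.013089845726621871 [ 0.52944536 -0.08895442  0.09789774] 5.46141050474519
```

jog_arm(motion="0 0 0 0;0 0 0 0;0 0 0 0;0 0 0 0;0 0 0 0;0 0 -0.01 0;0 0 -0.02 0;0 0 -0.03 0", fingers=70)

```text
time: 7.55
ee_pos: [0.5288, -0.0883, 0.1579]
tcp_rot: [[-0.094, 0.996, -0.003], [0.996, 0.094, 0.0], [0.001, -0.003, -1.0]]
wrist_force: [0.9, 0.9, 0.8]
finger_gap: 0.0646
finger_force: 0.0
```

```bash
python3 - <<'E'
from h import *
s=arm.sense();print(s['time'],s['wrist_force'],s['torque'],s['ee_pos'])
d=img('scene');c=cv2.resize(d['image'][215:315,310:430,::-1],None,fx=4,fy=4,interpolation=cv2.INTER_CUBIC)
d=img('top');e=cv2.resize(d['image'][145:305,195:315,::-1],None,fx=2.5,fy=2.5,interpolation=cv2.INTER_CUBIC)
cv2.imwrite('pics/s3.png',np.hstack([c,e]))
g=cv2.cvtColor(d['image'],cv2.COLOR_RGB2GRAY)
m=np.uint8(g[240:265,214:244]<75)*255
c=max(cv2.findContours(m,0,1)[0],key=cv2.contourArea);(x,r)=cv2.minEnclosingCircle(c);print(x,r,back(d,np.add(x,(214,240)),.052))
E
```

```text
7.55 [0.88617361 0.8572328  0.80804953] [-0.07624176 -0.00940796  0.0202966 ] [ 0.52878089 -0.08826612  0.15786889]
(12.329268455505371, 14.914633750915527) 9.203418731689453 [0.49181585 0.34231105 0.052     ]
```

View pics/s3.png

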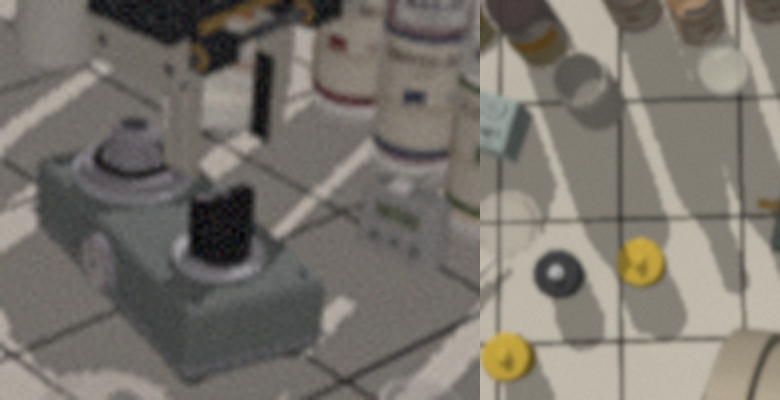

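The knob bar at (222,225) lies along the station's x axis again, so it is back at rest. The black head is at about top (226,254). I'm moving there now.

jog_arm(motion="0.045 0 -0.01 0;0.045 0 -0.01 0;0.045 0 -0.01 0;0.045 0 -0.01 0;0.045 0 -0.01 0;0.045 0 -0.01 0;0.045 0 -0.01 0;0.045 0 -0.01 0", fingers=100)

```text
time: 8.45
ee_pos: [0.4948, 0.2719, 0.2382]
tcp_rot: [[-0.094, 0.996, -0.0], [0.996, 0.094, 0.0], [0.0, -0.0, -1.0]]
wrist_force: [0.1, 0.6, -0.5]
finger_gap: 0.0928
finger_force: 0.0
```

jog_arm(motion="0.036 0.0013 0 0;0.036 0.0013 0 0;0 0 0 -0.125;0 0 0 -0.125;0 0 0 -0.125;0 0 0 -0.125;0 0 0 0;0 0 0 0")

```text
time: 9.25
ee_pos: [0.4914, 0.3416, 0.2377]
tcp_rot: [[-0.557, 0.831, -0.0], [0.831, 0.557, 0.0], [0.0, -0.0, -1.0]]
wrist_force: [0.0, -1.2, 0.3]
finger_gap: 0.093
finger_force: 0.0
```

```bash
cat >> h.py <<'E'
def overlay(X0,name,box,f,extra=None):
    """draw collar top/bottom circles, foot circle for a head with collar centre X0"""
    d=img('scene');x0,y0,x1,y1=box
    c=cv2.resize(d['image'][y0:y1,x0:x1,::-1],None,fx=f,fy=f,interpolation=cv2.INTER_CUBIC)
    for r,z,col in((.0285,.011,(0,255,0)),(.0285,-.011,(255,255,0)),(.0265,-.041,(0,0,255))):
        for t in np.linspace(0,6.28,20):
            p=(proj(d,X0+np.array([r*np.cos(t),r*np.sin(t),z]))-(x0,y0)+.5)*f
            cv2.circle(c,tuple(int(v) for v in p),1,col,-1)
    cv2.imwrite('pics/'+name,c); return d
E
python3 - <<'E'
from h import *
s=arm.sense();print(s['ee_pos'],s['qpos'][6],np.degrees(np.arctan2(s['tcp_rot'][1,1],s['tcp_rot'][0,1])))
overlay(np.array([.491,.342,.041]),'s4.png',(200,170,310,270),6)
E
```

```text
[0.49139491 0.34160987 0.23766981] 8.513021007755786 33.82489469827877
```

View pics/s4.png

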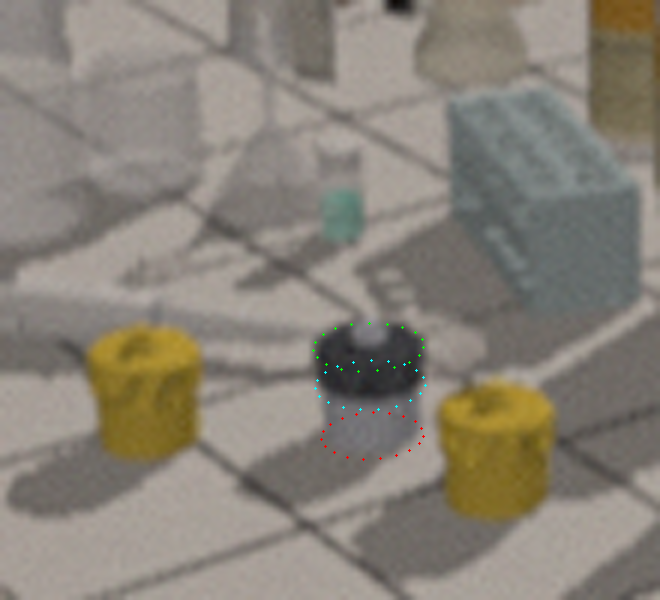

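The black collar at (370,355) matches the overlay to within 2 mm, between the yellow ones at (145,390) and (495,450). I'm going down and gripping it.

jog_arm(motion="0 0 0.032 0;0 0 0.032 0;0 0 0.032 0;0 0 0.032 0;0 0 0.03 0;0 0 0.02 0;0 0 0.015 0;0 0 0 0")

```text
time: 10.1
ee_pos: [0.4909, 0.3411, 0.0429]
tcp_rot: [[-0.559, 0.829, -0.002], [0.829, 0.559, -0.002], [-0.001, -0.003, -1.0]]
wrist_force: [-0.6, 0.4, -0.7]
finger_gap: 0.0932
finger_force: 0.0
```

jog_arm(motion="0 0 0 0;0 0 0 0;0 0 0 0;0 0 0 0;0 0 0 0;0 0 0 0;0 0 0 0;0 0 0 0", fingers=0, squeeze=30)

```text
time: 10.9
ee_pos: [0.4924, 0.3422, 0.0453]
tcp_rot: [[-0.56, 0.829, 0.002], [0.829, 0.56, 0.001], [0.0, 0.002, -1.0]]
wrist_force: [1.9, 1.4, 5.9]
finger_gap: 0.0565
finger_force: 30.0
```

jog_arm(motion="0 0 -0.02 0;0 0 -0.045 0;0 0 -0.045 0;0 0 -0.04 0;-0.037 -0.0154 0 0;-0.037 -0.0154 0 0;-0.037 -0.0154 0 0;-0.037 -0.0154 0 0")

```text
time: 11.7
ee_pos: [0.5227, 0.183, 0.1944]
tcp_rot: [[-0.56, 0.828, -0.001], [0.828, 0.56, -0.0], [0.0, -0.001, -1.0]]
wrist_force: [0.3, 0.7, -3.0]
finger_gap: 0.0565
finger_force: 30.0
```

jog_arm(motion="-0.037 -0.0154 0 0;-0.037 -0.0154 0 0;-0.037 -0.0154 0 0;-0.037 -0.0154 0 0;0 0 0 0;0 0 0 0;0 0 0 0;0 0 0 0")

```text
time: 12.5
ee_pos: [0.5547, 0.0289, 0.1944]
tcp_rot: [[-0.562, 0.827, -0.001], [0.827, 0.562, 0.0], [0.001, -0.0, -1.0]]
wrist_force: [-0.5, 0.7, -2.1]
finger_gap: 0.0566
finger_force: 30.0
```

```bash
python3 - <<'E'
from h import *
s=arm.sense();p=s['ee_pos'];print(p,s['qpos'][6],s['wrist_force'],s['finger_gap'])
X=p-[0,0,.0043]
d=overlay(X,'s5.png',(310,180,430,270),6)
c=cv2.imread('pics/s5.png')
P=np.array([.5565,.0275,0])
for r,z,col in((.036,.072,(0,255,0)),(.027,.076,(255,255,0)),(.010,.099,(0,0,255)),(.017,.094,(0,0,255)),):
  for t in np.linspace(0,6.28,20):
    q=(proj(d,P+[r*np.cos(t),r*np.sin(t),z])-(310,180)+.5)*6; cv2.circle(c,tuple(int(v) for v in q),1,col,-1)
cv2.imwrite('pics/s5.png',c)
E
```

```text
[0.55474598 0.02887867 0.1943664 ] 41.18816882114932 [-0.5254444   0.72659565 -2.1047639 ] 0.056581379453763916
```

View pics/s5.png

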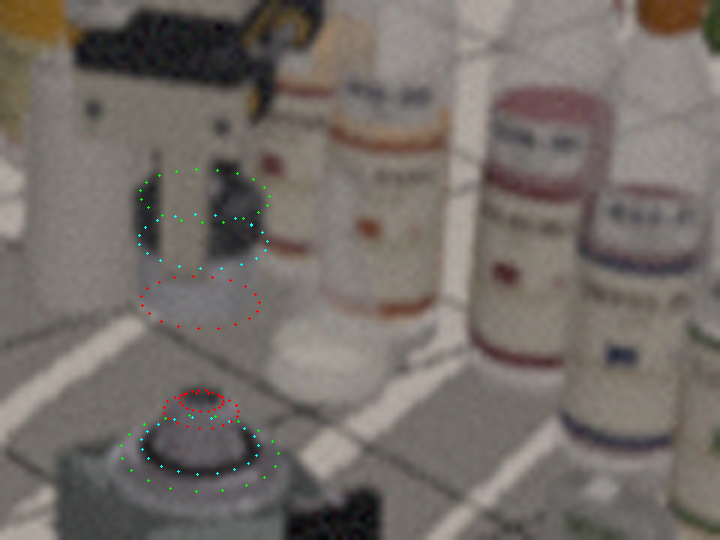

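The head hangs straight over the port: its rim is at (200,303) and the seal at (200,447). Both overlays match to about 1 px.

jog_arm(motion="-0.0022 0.0007 0.01 0;0 0 0.015 0;0 0 0.015 0;0 0 0.008 0;0 0 0.003 0;0 0 0.003 0;0 0 0 0;0 0 0 0")

```text
time: 13.35
ee_pos: [0.5572, 0.026, 0.141]
tcp_rot: [[-0.56, 0.829, 0.001], [0.829, 0.56, 0.0], [-0.0, 0.001, -1.0]]
wrist_force: [-0.1, -0.0, -2.5]
finger_gap: 0.0568
finger_force: 30.0
```

jog_arm(motion="0 0 0.001 0;0 0 0.001 0;0 0 0.001 0;0 0 0.001 0;0 0 0.001 0;0 0 0.001 0;0 0 0 0;0 0 0 0")

```text
time: 14.15
ee_pos: [0.557, 0.0259, 0.1346]
tcp_rot: [[-0.56, 0.829, -0.0], [0.829, 0.56, -0.0], [-0.0, -0.0, -1.0]]
wrist_force: [-0.3, 0.0, -3.0]
finger_gap: 0.0564
finger_force: 30.0
```

jog_arm(motion="0 0 0.001 0;0 0 0.001 0;0 0 0.001 0;0 0 0.001 0;0 0 0 0;0 0 0 0;0 0 0 0;0 0 0 0")

```text
time: 14.95
ee_pos: [0.5571, 0.026, 0.1316]
tcp_rot: [[-0.56, 0.829, 0.001], [0.829, 0.56, 0.001], [0.0, 0.001, -1.0]]
wrist_force: [-2.8, 0.1, 11.3]
finger_gap: 0.0565
finger_force: 30.0
```

jog_arm(motion="0 0 -0.0003 0.03;0 0 0 0.03;0 0 0 0.03;0 0 0 0.03;0 0 0 0.03;0 0 0 0.03;0 0 0 0.03;0 0 0 0.03")

```text
time: 15.75
ee_pos: [0.5579, 0.0255, 0.1318]
tcp_rot: [[-0.345, 0.938, 0.002], [0.938, 0.345, -0.0], [-0.001, 0.002, -1.0]]
wrist_force: [0.5, -2.0, 6.4]
finger_gap: 0.0563
finger_force: 30.0
```

jog_arm(motion="0 0 0 0.03;0 0 0 0.03;0 0 0 0.03;0 0 0 0.03;0 0 0 0.03;0 0 0 0.03;0 0 0 0.03;0 0 0 0.03")

```text
time: 16.55
ee_pos: [0.5575, 0.0251, 0.1317]
tcp_rot: [[-0.112, 0.994, 0.002], [0.994, 0.112, -0.001], [-0.001, 0.002, -1.0]]
wrist_force: [-1.1, -2.9, 6.9]
finger_gap: 0.0564
finger_force: 30.0
```

jog_arm(motion="0 0 0 0.03;0 0 0 0.03;0 0 0 0.03;0 0 0 0.03;0 0 0 0.03;0 0 0 0.03;0 0 0 0.03;0 0 0 0.03")

```text
time: 17.35
ee_pos: [0.557, 0.0259, 0.1309]
tcp_rot: [[0.128, 0.992, 0.0], [0.992, -0.128, -0.0], [-0.0, 0.0, -1.0]]
wrist_force: [0.1, -1.8, 0.0]
finger_gap: 0.0564
finger_force: 30.0
```

jog_arm(motion="0 0 0.0005 0;0 0 0.0005 0;0 0 0.0005 0;0 0 0.0005 0;0 0 0.0005 0;0 0 0.0005 0;0 0 0 0;0 0 0 0")

```text
time: 18.15
ee_pos: [0.557, 0.0263, 0.1289]
tcp_rot: [[0.126, 0.992, 0.0], [0.992, -0.126, 0.001], [0.002, 0.0, -1.0]]
wrist_force: [-3.8, -0.6, 18.9]
finger_gap: 0.0566
finger_force: 30.0
```

```bash
python3 - <<'E'
from h import *
s=arm.sense();print(s['ee_pos'],s['wrist_force'],s['torque'],s['qpos'][6])
E
```

```text
[0.55696468 0.02634761 0.1289445 ] [-3.84871566 -0.62082112 18.93653456] [-0.32639261  1.04235387 -0.21604061] 16.106466244517836
```

jog_arm(motion="0 0 -0.0007 0.02;0 0 0 0.02;0 0 0 0.02;0 0 0 0.02;0 0 0 0.02;0 0 0 0;0 0 0 0;0 0 0 0")

```text
time: 18.95
ee_pos: [0.5562, 0.0263, 0.1285]
tcp_rot: [[0.224, 0.975, -0.002], [0.975, -0.224, 0.001], [0.0, -0.002, -1.0]]
wrist_force: [-1.9, -1.7, 6.1]
finger_gap: 0.057
finger_force: 30.0
```

```bash
python3 - <<'E'
from h import *
s=arm.sense();print(s['ee_pos'],s['wrist_force'],s['torque'],s['qpos'][6])
E
```

```text
[0.55616154 0.02625787 0.12852672] [-1.94312526 -1.66878548  6.05275343] [-0.61860405  0.6923916  -0.08029354] 12.113945648111692
```

jog_arm(motion="0 0 0.0005 0.01;0 0 0.0005 0.01;0 0 0.0005 0.01;0 0 0.0005 0.01;0 0 0 0;0 0 0 0;0 0 0 0;0 0 0 0")

```text
time: 19.75
ee_pos: [0.5558, 0.026, 0.126]
tcp_rot: [[0.263, 0.965, -0.002], [0.965, -0.263, 0.0], [-0.001, -0.002, -1.0]]
wrist_force: [-4.7, -2.3, 0.6]
finger_gap: 0.0564
finger_force: 30.0
```

```bash
python3 - <<'E'
from h import *
s=arm.sense();print(s['ee_pos'],s['wrist_force'],s['torque'],s['qpos'][6])
overlay(s['ee_pos']-[0,0,.0043],'s6.png',(310,190,410,265),8)
E
```

```text
[0.55578467 0.02603516 0.12603323] [-4.68967354 -2.31825835  0.60421989] [-0.54880961  1.31780272 -0.23973773] 10.6622002167931
```

View pics/s6.png

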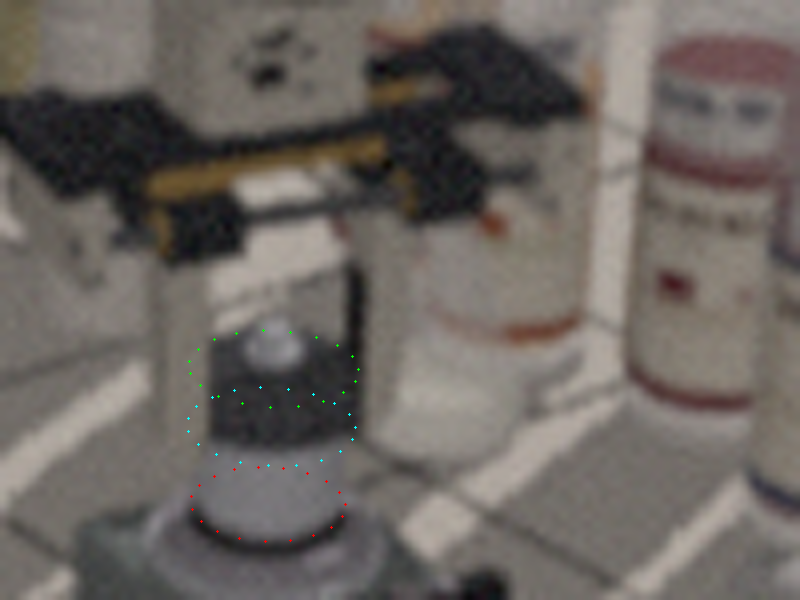

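jog_arm(motion="0 0 0.001 0;0 0 0.001 0;0 0 0.001 0;0 0 0.001 0;0 0 0.001 0;0 0 0 0;0 0 0 0;0 0 0 0")

```text
time: 20.6
ee_pos: [0.5557, 0.0256, 0.1212]
tcp_rot: [[0.263, 0.965, -0.002], [0.965, -0.263, -0.0], [-0.001, -0.002, -1.0]]
wrist_force: [-6.5, -3.2, 1.9]
finger_gap: 0.0566
finger_force: 30.0
```

```bash
python3 - <<'E'
from h import *
s=arm.sense();print(s['ee_pos'],s['wrist_force'],s['torque'],s['qpos'][6])
E
```

```text
[0.55567213 0.02560167 0.12116155] [-6.5226114  -3.2108243   1.85975069] [-0.80093117  1.50694845 -0.14183899] 11.011752475965215
```

jog_arm(motion="-0.0005 -0.0005 0 0;0 0 0.001 0;0 0 0.001 0;0 0 0.001 0;0 0 0.0005 0;0 0 0.0005 0;0 0 0 0;0 0 0 0")

```text
time: 21.4
ee_pos: [0.5556, 0.0254, 0.1178]
tcp_rot: [[0.263, 0.965, -0.001], [0.965, -0.263, 0.0], [0.0, -0.001, -1.0]]
wrist_force: [-6.6, -2.3, 8.5]
finger_gap: 0.0567
finger_force: 30.0
```

```bash
python3 - <<'E'
from h import *
s=arm.sense();print(s['ee_pos'],s['wrist_force'],s['torque'],s['qpos'][6])
E
```

```text
[0.55560542 0.02543751 0.11783369] [-6.57126433 -2.31664456  8.45283165] [-0.5109247   1.6289279  -0.11197328] 11.33684344237495
```

jog_arm(motion="-0.0003 -0.0005 0.0004 0;0 0 0.0004 0;0 0 0.0004 0;0 0 0.0003 0;0 0 0 0;0 0 0 0;0 0 0 0;0 0 0 0", squeeze=45)

```text
time: 22.2
ee_pos: [0.5555, 0.0253, 0.1172]
tcp_rot: [[0.263, 0.965, 0.0], [0.965, -0.263, 0.001], [0.001, -0.0, -1.0]]
wrist_force: [-8.4, -1.7, 19.8]
finger_gap: 0.0563
finger_force: 45.0
```

```bash
python3 - <<'E'
from h import *
s=arm.sense();print(s['ee_pos'],s['wrist_force'],s['torque'],s['qpos'][6])
E
```

```text
[0.55553134 0.02533731 0.11724985] [-8.43500769 -1.72172881 19.84803262] [-0.31790215  1.96177521 -0.07726133] 11.470142907960389
```

jog_arm(motion="-0.0002 -0.0005 0 0;0 -0.0004 0 0;0 0 0.0003 0;0 0 0.0002 0;0 0 0 0;0 0 0 0;0 0 0 0;0 0 0 0")

```text
time: 23.0
ee_pos: [0.5554, 0.0254, 0.1172]
tcp_rot: [[0.263, 0.965, 0.002], [0.965, -0.263, 0.001], [0.002, 0.001, -1.0]]
wrist_force: [-7.3, -1.2, 23.1]
finger_gap: 0.0563
finger_force: 45.0
```

```bash
python3 - <<'E'
from h import *
s=arm.sense();print(s['time'],s['ee_pos'],s['wrist_force'],s['torque'],s['tcp_rot'][:,2])
overlay(s['ee_pos']-[0,0,.0043],'s7.png',(310,190,410,265),8)
E
```

```text
23.0 [0.55542688 0.02535021 0.11721138] [-7.30969248 -1.1703139  23.14795655] [-0.30639128  1.81749529 -0.09855256] [ 0.00185581  0.00122879 -0.99999752]
```

View pics/s7.png

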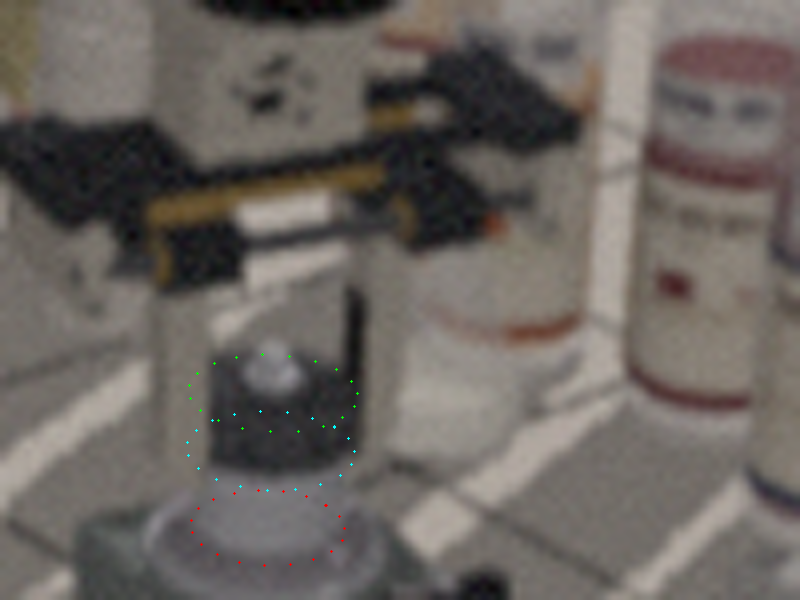

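The black seal ring is no longer visible under the rim at (268,560). The height is at the nominal home value of 117.2 mm, and more push does not lower it, so the head is fully home.

```bash
python3 -c "
from plant import arm
print(arm.hand_in())"
```

```text
the job is handed in; nothing more can be done
None
```

The job is handed in at about 23 s: the vent knob was turned to its stop and sprang back to rest, and the filter head is fully home on the spigot, still gripped and held down with about 23 N; I saw no contact with other things but took no final picture of them.

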